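Make up the pair of sanding blocks

TASK

One of the two low rests on the bench already holds a sanding block, either brown cork or black rubber: see which. Pull the knob of the dispenser lane that holds the other kind out to its stop, so that its block slides to the foot, let the knob spring back, and lay that block flat and squarely on the free rest, centred on the green pad and lengthwise between its two rails, so that one block of each kind is ready. Leave the other lane's block, the block on the rest, the spare at the back and the other things on the bench where they are.

Things in the scene. Friction and masses are not known exactly. Their poses are not given: they have to be found in the camera images.
- dispenser: fixed wooden two-lane gravity dispenser, 240 x 200 mm. Origin: bench height, below the line of the gates; x horizontal, up the slope (away from the robot), y left, z up. The deck slopes 30 deg, falling to -x, its surface 100 mm over the bench at x 0. Lanes at y +60 (left) and -60 mm (right), 52 mm wide; a block waits above each gate, under brass straps. Raised over 22 mm, a gate lets its block slide to the foot within 1 s
- gate_left (a joint): pull gate of the left lane (seen from the robot), m: 0 shut, 0.030 pulled out to its stop. It slides along the normal of the sloping deck (30 deg from vertical, leaning towards the robot). A spring shuts it: about 3 N at the start of the pull, 6 N at the stop
- gate_right (a joint): pull gate of the right lane (seen from the robot), m: 0 shut, 0.030 pulled out to its stop. It slides along the normal of the sloping deck (30 deg from vertical, leaning towards the robot). A spring shuts it: about 3 N at the start of the pull, 6 N at the stop
- knob_left (a point): centre of the left gate's black round knob, 24 mm across (28 mm at its top bead), 33 mm tall along the pull direction, from 16 mm below to 17 mm above this point. The wooden bridge's top is 28 mm below it when shut. Moves with the knob; take the pull direction from dispenser
- knob_right (a point): centre of the right gate's black round knob, 24 mm across (28 mm at its top bead), 33 mm tall along the pull direction, from 16 mm below to 17 mm above this point. The wooden bridge's top is 28 mm below it when shut. Moves with the knob; take the pull direction from dispenser
- foot_left (a point): where the centre of a block comes to rest at the foot of the left lane (13.5 mm off the deck, 85 mm down the slope from the gate). Open above; ribs 5 mm high at the sides, 54 mm apart, and a stop bar 16 mm high at the end
- foot_right (a point): the same for the right lane
- cork_feed_centre (a point): brown cork sanding block in one lane of the dispenser (either one), 40 to 85 g, 46 mm wide (own x), 90 mm long (own y), 27 mm high (own z); this point is its centre, half-way up. In the lane its y lies along the slope and its z along the deck's normal
- rubber_feed_centre (a point): black rubber sanding block in the other lane, 40 to 85 g, 46 mm wide (own x), 90 mm long (own y), 27 mm high (own z); this point is its centre, half-way up. In the lane its y lies along the slope and its z along the deck's normal
- cork_out_centre (a point): second brown cork block, 46 mm wide (own x), 90 mm long (own y), 27 mm high (own z); this point is its centre, half-way up. It lies either on the taken rest or, as the spare, at the back behind the dispenser
- rubber_out_centre (a point): second black rubber block, 46 mm wide (own x), 90 mm long (own y), 27 mm high (own z); this point is its centre, half-way up. It lies in the other of those two places: taken rest or back of the bench
- rest_free: free rest, fixed: green pad, 114 (x) x 70 mm, level with the bench, between two pale wooden rails 5 mm high, 8 mm wide, 84 mm long. Origin: pad centre at bench height; x from the near rail to the far one (114 mm clear), along which the block's length goes; y left along the rails; z up. Open at the sides in y. A block lying on it has its centre 13.5 mm above the bench
- rest_taken: the same kind of rest, 130 x 84 mm, with one block lying on it at the start; origin and axes as rest_free
- tea_mug: white mug, 112 mm over the handle, 101 mm tall, bystander; origin at the underside
- finger_plane: brass finger plane, 29 x 60 x 31 mm, bystander; origin at the underside
- spool_clamp: upright turned spool clamp, 35 mm across, 68 mm tall, bystander; origin at the underside
Mind the look-alikes: they are no part of the job. What is shaped like the rest_free but pink is not meant.

How it is judged:
By the outcome, as a careful person would: the job done as asked, in the order asked, and still so for the second after the job is handed in, with the robot touching nothing.
It also fails if it takes over 46 s, if anything falls off the work surface, if the arm or the gripper's body presses on something with over 40 N, if the wrist force passes 120 N, or if a joint passes its speed limit or range.

ROBOT

A 6-joint arm with a two-finger parallel gripper is mounted at the origin on the work surface; the furniture and walls round the work are solid. World frame = base frame: x ahead of the robot, y to its left, z up, the work surface at z = 0. Lengths are in m, angles in rad, forces in N, time in s.
With the tool pointing down it reaches from about 0.425 to 0.95 m from the base axis. Payload 3.5 kg.
Tool frame: the origin (TCP) lies on the centre line of the jaws, within the pads' length; the fingertips stand 22 mm ahead of it and the grasp point (between the pads) lies 3 mm ahead of it; x points along the fingers, z is the direction in which the jaws open and shut, and the axes are right-handed (so a half turn about x gives the same grasp; the last joint's range is limited). The gripper opens to 85 mm and grips with 20 to 120 N. Pads are 22 mm wide; open, the fingers measure 114 mm over their backs; the gripper's body (76 mm by 85 mm) begins 54 mm behind the grasp point. The pads swing forward as they close: fully open they stand 13 mm farther back than shut.
Start: joints at [-1.376, 0.286, 1.577, -0, 1.279, -0.15], TCP at [0.228, -0.635, 0.221] pointing down, gripper open.
Joint ranges: [-2.77, 2.77], [-0.9, 2.22], [0.21, 2.48], [-1.53, 4.67], [0.24, 2.81], [-2.84, 2.84]. Speed limits (rad/s): [2.79, 2.79, 3.14, 3.14, 3.14, 3.14].

INTERFACE

Orientations are given as [roll, pitch, yaw] about the fixed x, y, z axes, in that order (R = Rz(yaw) Ry(pitch) Rx(roll)).
In Python, from bench import * gives the robot as it stands.
- The arm moves only by the tool move_arm, never from a script. Its arguments are lists of equal length, an entry for each row: "translation": the shift along the world's x, y, z in m, a list of three; "dr": the turn, a rotation vector about the world's x, y, z in rad, a list of three. In form: {"translation": [[dx, dy, dz], ...], "dr": [[wx, wy, wz], ...]}. A call has 1 to 20 rows; each row is the pose to reach, as a shift and turn from the pose commanded when the call began; what a row does not reach only later rows make up. A row lasts 1/8 s, in which the tool goes at most 62.5 mm and 10.7 degrees, less where a joint would pass 70% of its speed; a pose out of reach is approached as far as the arm can. A call with a gripper value outside its range is refused whole. "claw" is the closure, from 0 (fully open) to 1 (shut), set as the call begins (left out, the last holds). The fingers move at their own pace and stop on an object; the grip force is fixed at half the most. Time passes only in rows, so rows that repeat a pose let the fingers close. It gives the time, the measured TCP pose, the force and the opening at its end, in the units of the state.
- get_obs(): the state, without advancing time (a new reading comes with each control period).
- snapshot(name): name is "scene" or "top" or "wrist"; returns the picture (384x512x3 uint8, blue, green, red); there is no depth.
- camera_info(name): a dict with "K" (3x3 intrinsics, pixels), "xyz" and "rotation" of the camera in the world; the wrist camera has in their place "tool_from_camera" (4x4, takes a point from camera to tool coordinates, whose origin is the TCP and whose axes are the tool frame's). Camera axes: x right, y down, z forward; pixel columns grow to the right and rows downward; lengths in m; the calibration is good to about 2 mm. A picture is of the moment at which its call begins: read the wrist's pose just before it. camera_info takes no time and is no camera call.
- job_done(): hands the job in, once; it reports no verdict.
The state is a dict: "t": time; "joints": joint angles; "qd": joint speeds; "joint_efforts": joint torques, N m; "tool_pos": TCP position; "eef_rot": TCP orientation; "wrist_force": force on the tool from outside, world axes, zero at the start; "moment": the same for the moment, N m; "gripper_width": opening from 0.0 (shut) to 1.0 (fully open).
Only numpy, scipy, OpenCV 4.12 (cv2) and the standard library are available. Lean on these libraries where they do the work, as an engineer would, in place of code of your own. Each camera call takes 0.05 s, during which the arm holds its last target.

## Working session

There is one attempt and no reset: what is moved stays moved. The work goes in short steps, Python scripts to look and compute and a tool call to move; the robot and the scene stay as the last step left them, time stands still between calls to the robot, and variables do not carry over. Pictures are saved under pics/ and viewed, and the job is handed in when it is done.

Besides the shell and the picture viewer there is one more tool, called after "Emit:" as name(argument=value, ...) on one line, values as JSON. move_arm: Moves the arm, as the interface text tells. Its arguments: {"type":"object","properties":{"translation":{"type":"array"},"dr":{"type":"array"},"claw":{"type":"number"}},"required":["translation","dr"]}

```bash
mkdir -p pics; ls; python3 - <<'E'
from bench import *
import cv2, numpy as np
print(get_obs())
for n in ["scene","top","wrist"]:
    im=snapshot(n); cv2.imwrite(f"pics/{n}0.png",im); print(n,camera_info(n))
E
```

```text
pics
{'t': 0.0, 'joints': array([-1.37601473e+00,  2.87178172e-01,  1.57819957e+00,  1.46313914e-05,
        1.27862900e+00, -1.49976393e-01]), 'qd': array([-0.00060701,  0.00089375, -0.00059449,  0.00055568, -0.00184768,
        0.00081296]), 'joint_efforts': array([-3.14700328e-04, -4.05981302e+01, -2.92625356e+01, -1.87594892e-04,
        5.82937835e-03,  1.23159968e-06]), 'tool_pos': array([ 0.22803871, -0.634572  ,  0.21962667]), 'eef_rot': array([2.98581656, 1.5683822 , 1.759774  ]), 'wrist_force': array([-0.45048703,  0.06833208, -0.27684555]), 'moment': array([-0.03763063, -0.0030471 ,  0.0385429 ]), 'gripper_width': 0.9992630689014774}
scene {'K': array([[493.22950052,   0.        , 261.74034663],
       [  0.        , 493.22950052, 191.70101183],
       [  0.        ,   0.        ,   1.        ]]), 'xyz': array([-0.82784269, -0.01931928,  0.96034191]), 'rotation': array([-2.10571025,  0.01509246, -1.61766876])}
top {'K': array([[448.32478134,   0.        , 252.70533531],
       [  0.        , 448.32478134, 195.76247595],
       [  0.        ,   0.        ,   1.        ]]), 'xyz': array([ 0.45747978, -0.06741057,  1.30490161]), 'rotation': array([-3.05299678,  0.00606309, -1.58703805])}
wrist {'K': array([[345.21620976,   0.        , 252.76435115],
       [  0.        , 345.21620976, 191.19461139],
       [  0.        ,   0.        ,   1.        ]]), 'tool_from_camera': array([[-1.28813515e-04, -3.10011292e-01,  9.50732866e-01,
        -1.53349710e-01],
       [ 4.91988564e-04, -9.50732778e-01, -3.10011196e-01,
         7.90131070e-02],
       [ 9.99999871e-01,  4.27816066e-04,  2.74989241e-04,
        -2.97233180e-04],
       [ 0.00000000e+00,  0.00000000e+00,  0.00000000e+00,
         1.00000000e+00]])}
```

View pics/scene0.png

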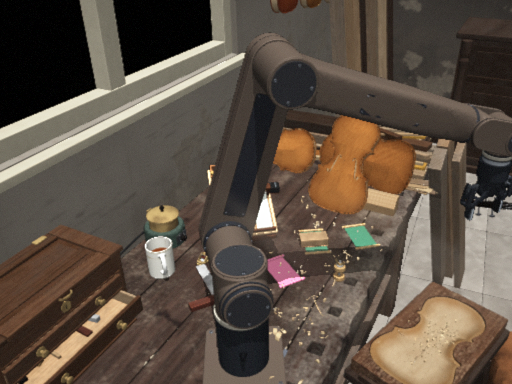

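View pics/top0.png

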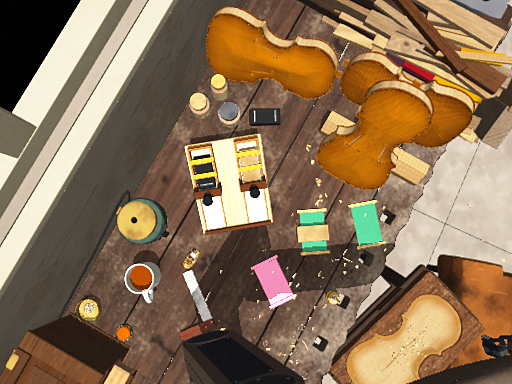

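View pics/wrist0.png

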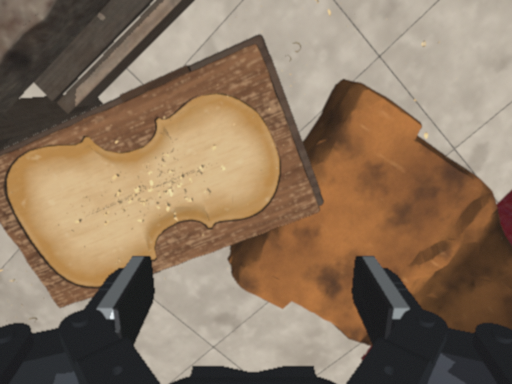

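The taken rest (top picture, 313,233) holds a brown cork block and the spare at (265,116) is black. The left lane holds black rubber and the right lane cork. The free green rest is at (367,223). I'll enlarge to measure.

```bash
cat > h.py <<'E'
from bench import *
import cv2, numpy as np
from scipy.spatial.transform import Rotation as R
def cam(n,obs=None):
    c=camera_info(n)
    if n=="wrist":
        T=c["tool_from_camera"]; Rt=R.from_euler("xyz",obs["eef_rot"]).as_matrix()
        return c["K"],Rt@T[:3,:3],obs["tool_pos"]+Rt@T[:3,3]
    return c["K"],R.from_euler("xyz",c["rotation"]).as_matrix(),c["xyz"]
def ray(C,px):
    K,Rm,o=C; d=Rm@np.linalg.solve(K,[px[0],px[1],1.]); return o,d/np.linalg.norm(d)
def onz(C,px,z):
    o,d=ray(C,px); return o+d*(z-o[2])/d[2]
def proj(C,P):
    K,Rm,o=C; p=K@(Rm.T@(np.asarray(P)-o)); return p[:2]/p[2]
def tri(C1,p1,C2,p2):
    o1,d1=ray(C1,p1);o2,d2=ray(C2,p2)
    s=np.linalg.lstsq(np.stack([d1,-d2],1),o2-o1,rcond=None)[0]
    a=o1+d1*s[0];b=o2+d2*s[1]; return (a+b)/2,np.linalg.norm(a-b)
E
python3 - <<'E'
import cv2
a=cv2.imread('pics/top0.png')
cv2.imwrite('pics/t1.png',cv2.resize(a[120:250,170:300],None,fx=5,fy=4.6,interpolation=cv2.INTER_CUBIC)[:600])
cv2.imwrite('pics/t2.png',cv2.resize(a[190:270,290:400],None,fx=7,fy=7,interpolation=cv2.INTER_CUBIC))
E
```

```text
(no output)
```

View pics/t1.png

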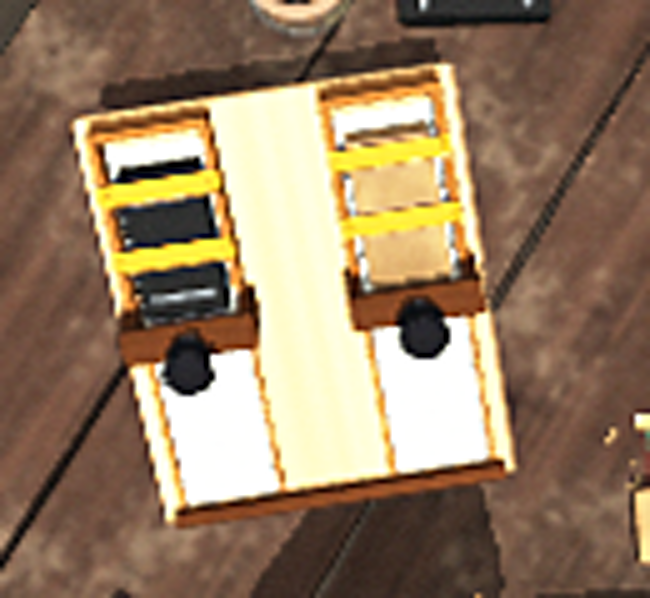

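View pics/t2.png

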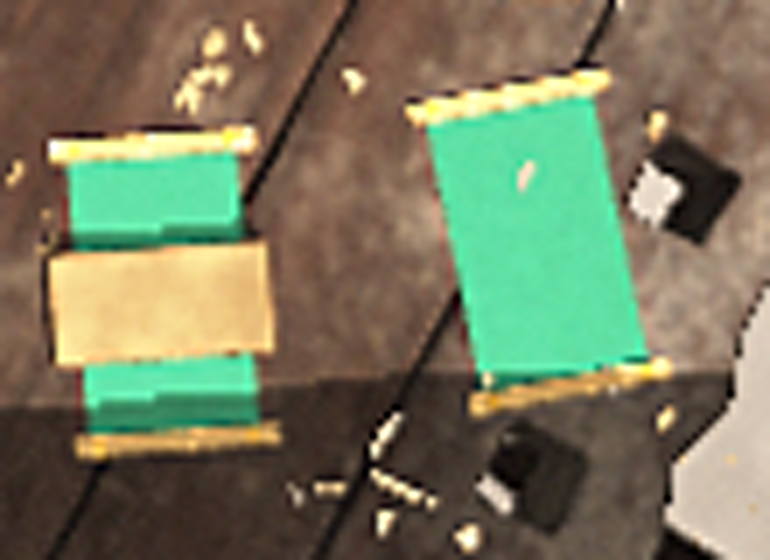

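```bash
python3 - <<'E'
from h import *
np.set_printoptions(precision=4,suppress=True)
C=cam("top")
def t1(x,y): return (170+(x+.5)/5-.5,120+(y+.5)/4.6-.5)
def t2(x,y): return (290+(x+.5)/7-.5,190+(y+.5)/7-.5)
print("knobL",onz(C,t1(189,363),.17),"knobR",onz(C,t1(425,330),.17))
print("front corners", onz(C,t1(172,515),.06),onz(C,t1(512,470),.06))
q=[(428,125),(595,97),(650,357),(480,388)]
P=[onz(C,t2(*p),0) for p in q]
for p in P: print(p)
print("centre",np.mean(P,0),"xdir",np.degrees(np.arctan2(*(((P[0]+P[1])-(P[2]+P[3]))[[1,0]]))))
print(np.linalg.norm(P[0]-P[1]),np.linalg.norm(P[0]-P[3]))
a=cv2.imread("pics/top0.png"); h=cv2.cvtColor(a,cv2.COLOR_BGR2HSV)
m=cv2.inRange(h,(65,90,60),(90,255,255)); n,l,s,c=cv2.connectedComponentsWithStats(m)
for i in range(1,n):
    if s[i,4]>100:
        r=cv2.minAreaRect(np.argwhere(l==i)[:,::-1].astype(np.float32)); print(s[i],r,onz(C,r[0],0))
E
```

```text
knobL [0.5533 0.0531 0.17  ] knobR [ 0.5696 -0.0672  0.17  ]
front corners [0.4709 0.0749 0.06  ] [ 0.4949 -0.114   0.06  ]
[ 0.5346 -0.3461  0.    ]
[ 0.5451 -0.416   0.    ]
[ 0.4372 -0.4343  0.    ]
[ 0.4256 -0.3637  0.    ]
centre [ 0.4856 -0.39    0.    ] xdir 9.396095445859737
0.07059464944590609 0.1104633799111936
[351 204  31  42 919] ((366.3653869628906, 224.32693481445312), (38.830989837646484, 24.122282028198242), 78.69007110595703) [ 0.4848 -0.3897  0.    ]
[300 212  25  14 311] ((311.7867736816406, 218.51522827148438), (12.539480209350586, 24.4377384185791), 85.91438293457031) [ 0.5042 -0.232   0.    ]
[302 241  25  11 240] ((313.8908386230469, 245.97206115722656), (9.6183500289917, 24.4377384185791), 85.91438293457031) [ 0.4248 -0.2359  0.    ]
```

```bash
python3 - <<'E'
from h import *
np.set_printoptions(precision=4,suppress=True)
o=get_obs(); Rt=R.from_euler("xyz",o["eef_rot"]); print(Rt.as_matrix())
K=camera_info("wrist")["K"];T=camera_info("wrist")["tool_from_camera"]
for x in (0,9,22,35):
  for y in (-11,11):
    p=np.linalg.inv(T)@[x/1e3,y/1e3,.0425,1]; u=K@p[:3]; print(x,y,u[:2]/u[2])
psi=np.radians(7.7)
n=R.from_euler("z",psi).apply([-.5,0,.8660254]); yd=np.array([-np.sin(psi),np.cos(psi),0])
for s in (1,-1):
    X=-n;Z=s*yd;Y=np.cross(Z,X); Rg=R.from_matrix(np.stack([X,Y,Z],1))
    print(s,(Rg*Rt.inv()).as_rotvec(), np.degrees((Rg*Rt.inv()).magnitude()), Rg.as_matrix()[:,1])
E
```

```text
[[-0.0003  0.9412  0.338 ]
 [ 0.0019  0.338  -0.9412]
 [-1.      0.0003 -0.0019]]
0 -11 [337.6879 266.8243]
0 11 [341.1808 226.6498]
9 -11 [333.6989 257.9894]
9 11 [336.8664 219.4308]
22 -11 [328.5563 246.5993]
22 11 [331.3286 210.1646]
35 -11 [324.0279 236.5695]
35 11 [326.4747 202.0427]
1 [-0.7425 -0.1841  2.8376] 168.3863577062829 [-0.8582 -0.116  -0.5   ]
-1 [ 0.1226 -0.5097 -0.206 ] 32.27381217948637 [0.8582 0.116  0.5   ]
```

```bash
python3 - <<'E'
import cv2
a=cv2.imread('pics/wrist0.png')
cv2.imwrite('pics/w1.png',cv2.resize(a[240:384,80:440],None,fx=2.2,fy=2.2))
E
```

```text
(no output)
```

View pics/w1.png

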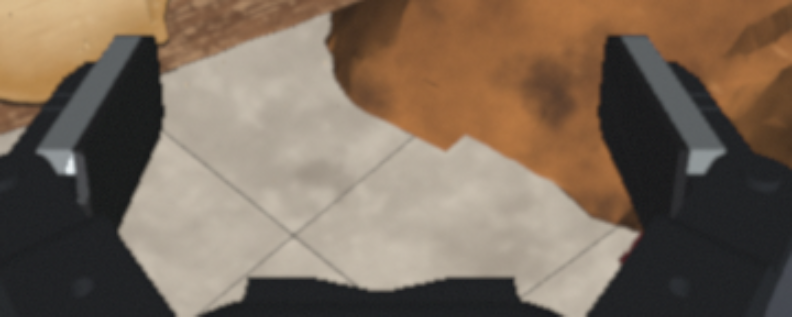

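```bash
python3 - <<'E'
from h import *
np.set_printoptions(precision=4,suppress=True)
K=camera_info("wrist")["K"];T=camera_info("wrist")["tool_from_camera"]
for px in [(353,257),(357,257),(374,257),(407,308),(392,308),(395,318)]:
    d=T[:3,:3]@np.linalg.solve(K,[*px,1]); o=T[:3,3]
    for z in (.0425,.057): print(px,z,o+d*(z-o[2])/d[2])
    print(' y=-.011',o+d*(-.011-o[1])/d[1],' y=.011',o+d*(.011-o[1])/d[1])
E
```

```text
(353, 257) 0.0425 [-0.0221  0.0067  0.0425]
(353, 257) 0.057 [ 0.0224 -0.0178  0.057 ]
 y=-.011 [ 0.0101 -0.011   0.053 ]  y=.011 [-0.0299  0.011   0.04  ]
(357, 257) 0.0425 [-0.0271  0.0095  0.0425]
(357, 257) 0.057 [ 0.0156 -0.0141  0.057 ]
 y=-.011 [ 0.0101 -0.011   0.0551]  y=.011 [-0.0299  0.011   0.0416]
(374, 257) 0.0425 [-0.0448  0.0192  0.0425]
(374, 257) 0.057 [-0.008 -0.001  0.057]
 y=-.011 [ 0.0101 -0.011   0.0641]  y=.011 [-0.0299  0.011   0.0484]
(407, 308) 0.0425 [-0.0724  0.0186  0.0425]
(407, 308) 0.057 [-0.045  -0.0019  0.057 ]
 y=-.011 [-0.0328 -0.011   0.0634]  y=.011 [-0.0623  0.011   0.0479]
(392, 308) 0.0425 [-0.0637  0.0121  0.0425]
(392, 308) 0.057 [-0.0333 -0.0106  0.057 ]
 y=-.011 [-0.0328 -0.011   0.0573]  y=.011 [-0.0623  0.011   0.0432]
(395, 318) 0.0425 [-0.0665  0.0106  0.0425]
(395, 318) 0.057 [-0.0371 -0.0125  0.057 ]
 y=-.011 [-0.0391 -0.011   0.056 ]  y=.011 [-0.067   0.011   0.0423]
```

```bash
python3 - <<'E'
from h import *
np.set_printoptions(precision=4,suppress=True)
o=get_obs(); C=cam("scene"); Rt=R.from_euler("xyz",o["eef_rot"])
a=cv2.imread("pics/scene0.png")[140:240,440:512]
a=cv2.resize(a,None,fx=6,fy=6,interpolation=cv2.INTER_NEAREST)
for x,c in ((0,(0,0,255)),(.009,(0,255,0)),(.022,(255,0,0)),(-.051,(255,0,255))):
    for z in (-.0425,0,.0425):
        p=proj(C,o["tool_pos"]+Rt.apply([x,0,z])); print(x,z,p)
        cv2.circle(a,tuple(int(v) for v in ((p-[440,140]+.5)*6)),4,c,-1)
cv2.imwrite("pics/s1.png",a)
E
```

```text
0 -0.0425 [466.8437 224.5046]
0 0 [479.5341 220.8685]
0 0.0425 [491.9611 217.308 ]
0.009 -0.0425 [466.1637 227.3354]
0.009 0 [478.8168 223.6825]
0.009 0.0425 [491.2081 220.1052]
0.022 -0.0425 [465.1899 231.3892]
0.022 0 [477.7895 227.7125]
0.022 0.0425 [490.1297 224.1115]
-0.051 -0.0425 [470.7901 208.0758]
-0.051 0 [483.696  204.5418]
-0.051 0.0425 [496.3285 201.0827]
```

View pics/s1.png

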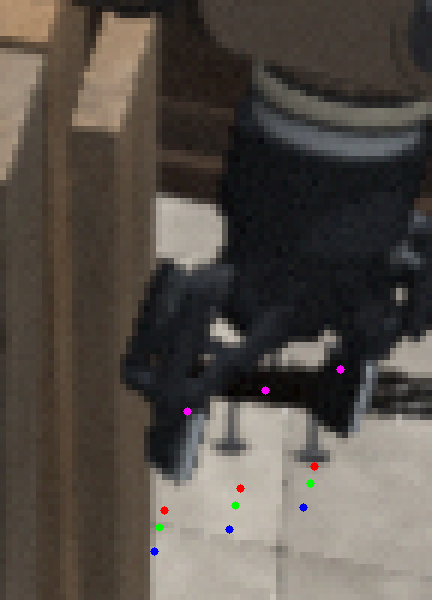

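Emit:
move_arm(translation=[[0.22, 0.2, 0.1], [0.22, 0.2, 0.1], [0.22, 0.2, 0.1], [0.22, 0.2, 0.1], [0.22, 0.2, 0.1], [0.266, 0.68, 0.06], [0.266, 0.68, 0.06], [0.266, 0.68, 0.06], [0.266, 0.68, 0.06], [0.266, 0.68, 0.06], [0.266, 0.68, 0.06], [0.266, 0.68, 0.06], [0.266, 0.68, 0.06], [0.266, 0.68, 0.06], [0.266, 0.68, 0.06]], dr=[[0, 0, 0], [0, 0, 0], [0, 0, 0], [0, 0, 0], [0.123, -0.51, -0.206], [0.123, -0.51, -0.206], [0.123, -0.51, -0.206], [0.123, -0.51, -0.206], [0.123, -0.51, -0.206], [0.123, -0.51, -0.206], [0.123, -0.51, -0.206], [0.123, -0.51, -0.206], [0.123, -0.51, -0.206], [0.123, -0.51, -0.206], [0.123, -0.51, -0.206]], claw=1)

```text
t: 2.02
tool_pos: [0.4941, 0.0445, 0.2809]
eef_rot: [1.567, 1.047, 0.131]
wrist_force: [0.4, -0.4, -0.5]
gripper_width: 0.001
```

```bash
python3 - <<'E'
from h import *
o=get_obs(); print(o["t"],o["tool_pos"],o["eef_rot"],o["joints"],o["gripper_width"])
np.save("o1.npy",o,allow_pickle=True)
cv2.imwrite("pics/w2.png",snapshot("wrist")); s=snapshot("scene"); cv2.imwrite("pics/s2.png",s)
C=cam("wrist",o)
E
```

```text
2.025 [0.4940813  0.04453619 0.28089195] [1.56724363 1.04741328 0.13100016] [-0.20357615 -0.48467501  2.24222514  0.21176135  0.89604318  1.14126778] 0.000934066424367022
```

View pics/w2.png

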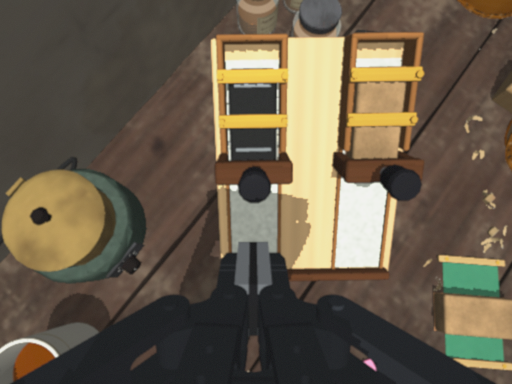

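View pics/s2.png

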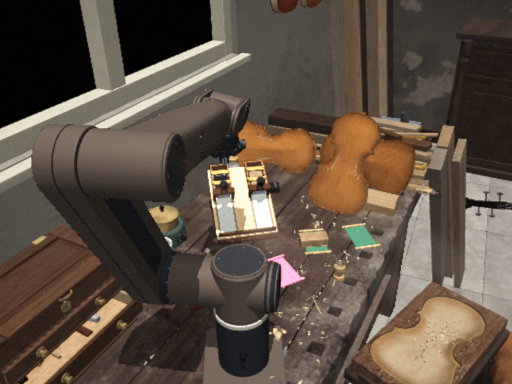

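```bash
python3 - <<'E'
from h import *
np.set_printoptions(precision=4,suppress=True)
o=np.load("o1.npy",allow_pickle=True).item()
W=cam("wrist",o);T=cam("top");S=cam("scene")
def t1(x,y): return (170+(x+.5)/5-.5,120+(y+.5)/4.6-.5)
def t2(x,y): return (290+(x+.5)/7-.5,190+(y+.5)/7-.5)
# cork block on rest corner, rail corners, deck front corners, strap ends
pairs={"knobL":((255,185),(189,363)),"knobR":((402,182),(425,330)),"deckFR":((389,274),(512,466)),"deckBL":((213,39),(76,122)),"deckBR":((340,38),(325,88)),"bridgeLtopleft":((217,156),(122,322)),"bridgeRtopright":((423,159),(484,275))}
for k,(w,t) in pairs.items(): print(k,tri(W,w,T,t1(*t)))
print("green far rail L corner",onz(W,(444,262),0), onz(T,t2(67,160),0))
print("near rail",onz(W,(446,360),0), onz(T,t2(83,430),0))
a=cv2.imread("pics/w2.png")
cv2.imwrite("pics/w2a.png",cv2.resize(a[130:384,190:450],None,fx=2.3,fy=2.3,interpolation=cv2.INTER_CUBIC))
cv2.imwrite("pics/s2a.png",cv2.resize(cv2.imread("pics/s2.png")[80:250,180:310],None,fx=3.5,fy=3.5,interpolation=cv2.INTER_CUBIC))
for x in (-.03,-.015,0,.022): print(x,proj(S,o["tool_pos"]+R.from_euler("xyz",o["eef_rot"]).apply([x,0,0])))
t=snapshot("top");cv2.imwrite("pics/t3.png",t)
cv2.imwrite("pics/t3a.png",cv2.resize(t[100:280,150:340],None,fx=3.3,fy=3.3,interpolation=cv2.INTER_CUBIC))
for x in (-.03,-.015,0,.022): print(x,proj(T,o["tool_pos"]+R.from_euler("xyz",o["eef_rot"]).apply([x,0,0])))
E
```

```text
knobL (array([0.5527, 0.0519, 0.1666]), np.float64(0.003555692729032527))
knobR (array([ 0.5677, -0.0675,  0.1811]), np.float64(0.0016909446779450263))
deckFR (array([ 0.497 , -0.1146,  0.043 ]), np.float64(0.0016443433983446315))
deckBL (array([0.6921, 0.1112, 0.1571]), np.float64(0.002090384153693624))
deckBR (array([ 0.7111, -0.0147,  0.1536]), np.float64(0.005566352310815206))
bridgeLtopleft (array([0.5792, 0.09  , 0.1458]), np.float64(0.0007783112614843234))
bridgeRtopright (array([ 0.6016, -0.0987,  0.1493]), np.float64(0.0016760368843495277))
green far rail L corner [ 0.5218 -0.2007  0.    ] [ 0.5225 -0.1957  0.    ]
near rail [ 0.4044 -0.2055  0.    ] [ 0.411  -0.1995  0.    ]
-0.03 [223.3623 157.6727]
-0.015 [223.3219 160.471 ]
0 [223.2822 163.2202]
0.022 [223.2252 167.1663]
-0.03 [205.7939 226.5775]
-0.015 [205.9725 223.3943]
0 [206.1463 220.2958]
0.022 [206.393  215.8975]
```

View pics/t3a.png

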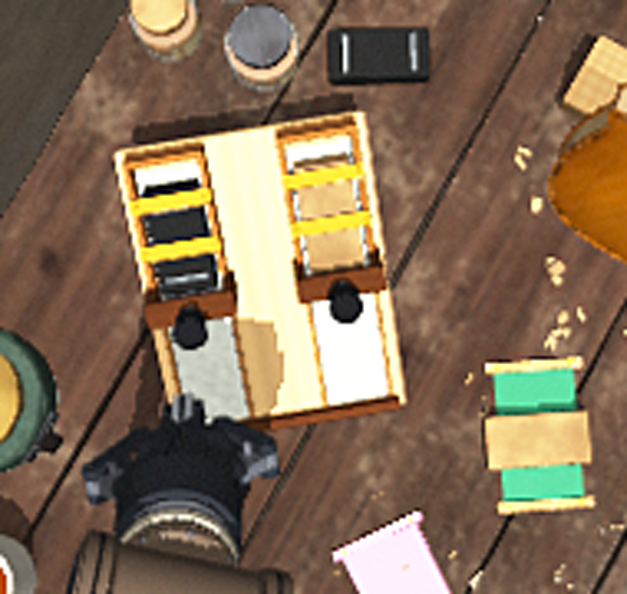

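View pics/w2a.png

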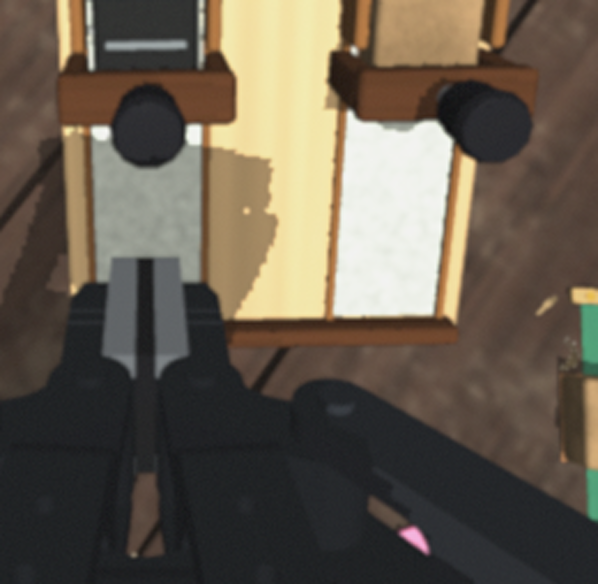

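View pics/s2a.png

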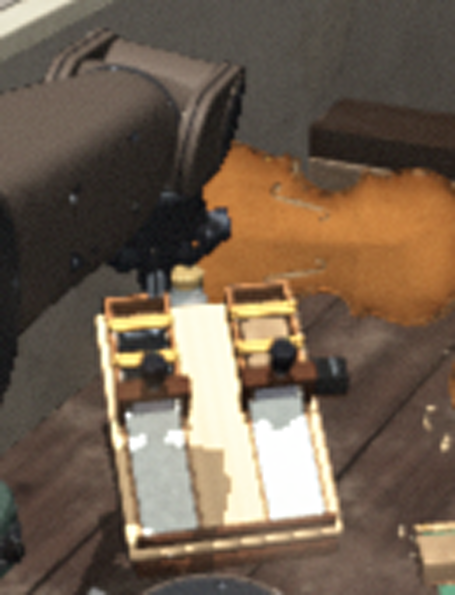

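```bash
python3 - <<'E'
from h import *
np.set_printoptions(precision=4,suppress=True)
o=np.load("o1.npy",allow_pickle=True).item()
W=cam("wrist",o);T=cam("top");S=cam("scene");Rt=R.from_euler("xyz",o["eef_rot"])
w=(253,242.2);t=(206,220.6);s=(222.9,164.6)
for n,r in (("WT",tri(W,w,T,t)),("WS",tri(W,w,S,s)),("TS",tri(T,t,S,s))):
    print(n,r,"tool",Rt.inv().apply(r[0]-o["tool_pos"]))
E
```

```text
WT (array([0.4946, 0.0445, 0.2879]), np.float64(0.0030905365803703365)) tool [-0.0058  0.004   0.0001]
WS (array([0.4969, 0.0455, 0.2748]), np.float64(0.0011258894541234968)) tool [ 0.0067 -0.0005 -0.0006]
TS (array([0.4935, 0.0456, 0.2765]), np.float64(0.0005562493450612824)) tool [ 0.0036 -0.0025 -0.0012]
```

```bash
python3 - <<'E'
import cv2
a=cv2.imread('pics/s2.png')
cv2.imwrite('pics/s2b.png',cv2.resize(a[155:250,200:290],None,fx=6,fy=6,interpolation=cv2.INTER_CUBIC))
a=cv2.imread('pics/w2.png')
cv2.imwrite('pics/w2b.png',cv2.resize(a[20:290,200:440],None,fx=2.2,fy=2.2,interpolation=cv2.INTER_CUBIC))
E
```

```text
(no output)
```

View pics/s2b.png

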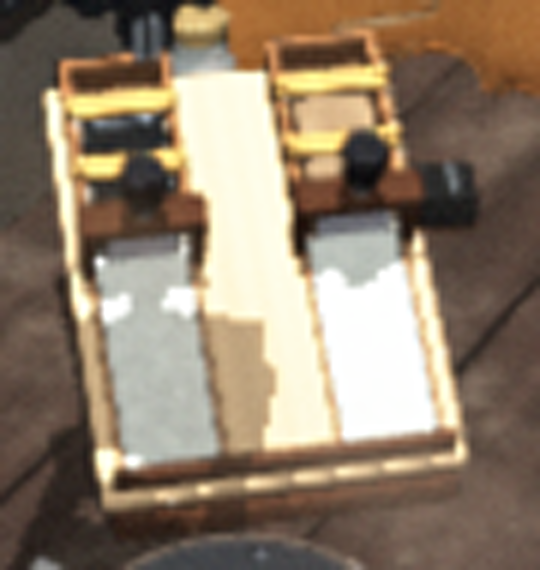

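View pics/w2b.png

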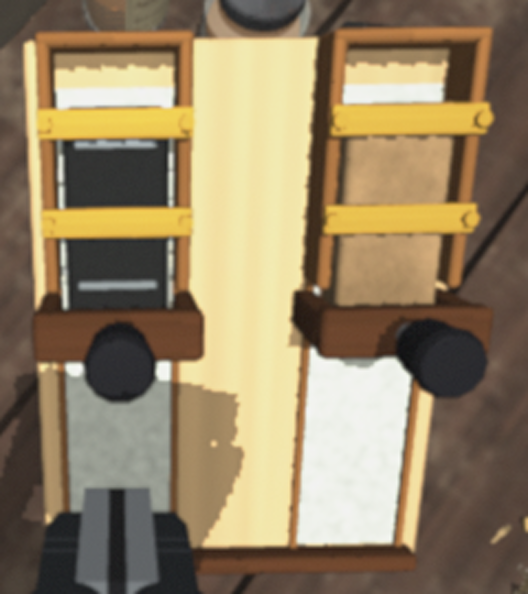

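```bash
cat > fit.py <<'E'
from h import *
from scipy.optimize import least_squares
np.set_printoptions(precision=4,suppress=True)
o=np.load("o1.npy",allow_pickle=True).item()
Cs={"w":cam("wrist",o),"t":cam("top"),"s":cam("scene")}
def px(c,x,y):
    return {"w":(200+(x+.5)/2.2-.5,20+(y+.5)/2.2-.5),"t":(170+(x+.5)/5-.5,120+(y+.5)/4.6-.5),"s":(200+(x+.5)/6-.5,155+(y+.5)/6-.5)}[c]
beads=[("w",120,362,.06),("w",449,360,-.06),("t",190,370,.06),("t",425,335,-.06),("s",146,172,.06),("s",366,150,-.06)]
backs=[("w",26,40,.1),("t",76,122,.1),("t",452,66,-.1),("s",48,95,.1)]
lines=[("w",25,60,.1),("w",48,500,.1),("w",433,400,-.1),("w",416,545,-.1),("w",66,400,.086),("w",67,500,.086),("w",172,400,.034),("w",174,500,.034),("w",307,360,-.034),("w",298,540,-.034),("w",412,370,-.086),("w",396,540,-.086),
("t",100,220,.1),("t",155,445,.1),("t",470,180,-.1),("t",505,410,-.1),("s",60,180,.1),("s",95,420,.1),("s",460,430,-.1),("s",425,260,-.1)]
def dp(p,s,y,h):
    q=np.array([s*.8660254-h/2,y,.1+s/2+h*.8660254]); return np.array([p[0],p[1],0])+R.from_euler("z",p[2]).apply(q)
def res(v):
    p=v[:3];H,sb=v[3],v[4];r=[]
    for c,x,y,Y in beads: r+=list(((proj(Cs[c],dp(p,0,Y,H+.017))-px(c,x,y))*Cs[c][0][0,0]**0)*(.4 if c=="w" else 1))
    for c,x,y,Y in backs: r+=list((proj(Cs[c],dp(p,sb,Y,0))-px(c,x,y))*(.4 if c=="w" else 1))
    for i,(c,x,y,Y) in enumerate(lines): r+=list((proj(Cs[c],dp(p,v[5+i],Y,0))-px(c,x,y))*(.4 if c=="w" else 1))
    return np.array(r)
v0=np.r_[.58,-.01,.134,.06,.12,np.zeros(len(lines))]
f=least_squares(res,v0,loss="soft_l1")
print(f.x[:5],np.degrees(f.x[2])); rr=res(f.x).reshape(-1,2)
for k,e in zip(beads+backs+lines,rr): print(k,e)
p=f.x[:3];H=f.x[3]
n=R.from_euler("z",p[2]).apply([-.5,0,.8660254])
print("knobL",dp(p,0,.06,H),"footL",dp(p,-.085,.06,.0135),"n",n)
np.save("disp.npy",f.x[:5])
E
python3 fit.py
```

```text
[ 0.6038 -0.0022  0.1477  0.077   0.1187] 8.464819131705674
('w', 120, 362, 0.06) [0.1862 0.2308]
('w', 449, 360, -0.06) [-0.4074 -0.141 ]
('t', 190, 370, 0.06) [0.4521 0.0089]
('t', 425, 335, -0.06) [ 0.5183 -0.1623]
('s', 146, 172, 0.06) [-0.3768 -0.1051]
('s', 366, 150, -0.06) [-0.2302 -0.462 ]
('w', 26, 40, 0.1) [-0.3431  0.236 ]
('t', 76, 122, 0.1) [-0.0094  0.2802]
('t', 452, 66, -0.1) [ 0.8734 -0.0384]
('s', 48, 95, 0.1) [-0.6876 -1.3663]
('w', 25, 60, 0.1) [-0.0103  0.0005]
('w', 48, 500, 0.1) [-0.6402  0.0239]
('w', 433, 400, -0.1) [0.3583 0.0429]
('w', 416, 545, -0.1) [0.1045 0.0132]
('w', 66, 400, 0.086) [ 0.3268 -0.01  ]
('w', 67, 500, 0.086) [ 0.7326 -0.0191]
('w', 172, 400, 0.034) [-0.2236 -0.0027]
('w', 174, 500, 0.034) [-0.8117 -0.0078]
('w', 307, 360, -0.034) [0.1597 0.0111]
('w', 298, 540, -0.034) [-0.5121 -0.0322]
('w', 412, 370, -0.086) [-0.1936 -0.0219]
('w', 396, 540, -0.086) [-0.835 -0.074]
('t', 100, 220, 0.1) [-0.152   0.0332]
('t', 155, 445, 0.1) [-0.3256  0.0686]
('t', 470, 180, -0.1) [ 0.8199 -0.0913]
('t', 505, 410, -0.1) [ 0.989  -0.1014]
('s', 60, 180, 0.1) [-0.4226  0.0566]
('s', 95, 420, 0.1) [-0.4441  0.0591]
('s', 460, 430, -0.1) [ 0.5728 -0.106 ]
('s', 425, 260, -0.1) [ 0.4054 -0.0799]
knobL [0.5568 0.0515 0.1667] footL [0.5154 0.0453 0.0692] n [-0.4946 -0.0736  0.866 ]
```

```bash
cat >> h.py <<'E'
def Rg(psi,tilt=30,s=-1):
    t=np.radians(tilt); n=R.from_euler("z",psi).apply([-np.sin(t),0,np.cos(t)])
    Z=s*np.array([-np.sin(psi),np.cos(psi),0]); X=-n
    return R.from_matrix(np.stack([X,np.cross(Z,X),Z],1))
def dr(Rgoal,o): return (Rgoal*R.from_euler("xyz",o["eef_rot"]).inv()).as_rotvec()
E
python3 - <<'E'
from h import *
np.set_printoptions(precision=4,suppress=True)
o=get_obs(); print(o["t"],dr(Rg(.1477),o)); k=np.array([.5568,.0515,.1667]);n=np.array([-.4946,-.0736,.866])
for d in (.05,.003): print(k+d*n-o["tool_pos"])
E
```

```text
2.175 [0.0015 0.0003 0.0169]
[ 0.0377  0.0047 -0.0711]
[ 0.061   0.0081 -0.1118]
```

Emit:
move_arm(translation=[[0.019, 0.002, -0.035], [0.038, 0.005, -0.071], [0.038, 0.005, -0.071], [0.038, 0.005, -0.071], [0.038, 0.005, -0.071], [0.044, 0.006, -0.081], [0.049, 0.007, -0.091], [0.055, 0.007, -0.101], [0.061, 0.008, -0.112], [0.061, 0.008, -0.112], [0.061, 0.008, -0.112]], dr=[[0.001, 0, 0.017], [0.001, 0, 0.017], [0.001, 0, 0.017], [0.001, 0, 0.017], [0.001, 0, 0.017], [0.001, 0, 0.017], [0.001, 0, 0.017], [0.001, 0, 0.017], [0.001, 0, 0.017], [0.001, 0, 0.017], [0.001, 0, 0.017]], claw=0)

```text
t: 3.55
tool_pos: [0.5553, 0.0528, 0.1689]
eef_rot: [1.57, 1.047, 0.15]
wrist_force: [-0.2, 0.7, -0.1]
gripper_width: 0.997
```

```bash
python3 - <<'E'
from h import *
np.set_printoptions(precision=4,suppress=True)
o=get_obs(); print(o["t"],o["tool_pos"],o["wrist_force"],o["gripper_width"])
np.save("o2.npy",o,allow_pickle=True)
cv2.imwrite("pics/w3.png",snapshot("wrist"))
E
```

```text
3.55 [0.5553 0.0528 0.1689] [-0.2137  0.7289 -0.0706] 0.9974131412170125
```

View pics/w3.png

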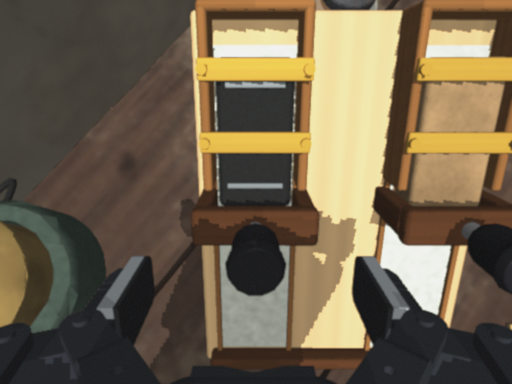

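Emit:
move_arm(translation=[[0, 0, 0], [0, 0, 0], [0, 0, 0], [0, 0, 0], [0, 0, 0]], dr=[[0, 0, 0], [0, 0, 0], [0, 0, 0], [0, 0, 0], [0, 0, 0]], claw=1)

```text
t: 4.22
tool_pos: [0.5553, 0.0518, 0.1697]
eef_rot: [1.565, 1.047, 0.146]
wrist_force: [-3.8, -4.6, 3.9]
gripper_width: 0.271
```

```bash
python3 - <<'E'
from h import *
np.set_printoptions(precision=4,suppress=True)
o=get_obs(); print(o["t"],o["tool_pos"],o["wrist_force"],o["moment"],o["gripper_width"])
cv2.imwrite("pics/w4.png",snapshot("wrist"))
E
```

```text
4.225 [0.5553 0.0518 0.1697] [-3.8485 -4.6148  3.9445] [-0.6905  0.6433 -0.3805] 0.2709946398008186
```

View pics/w4.png

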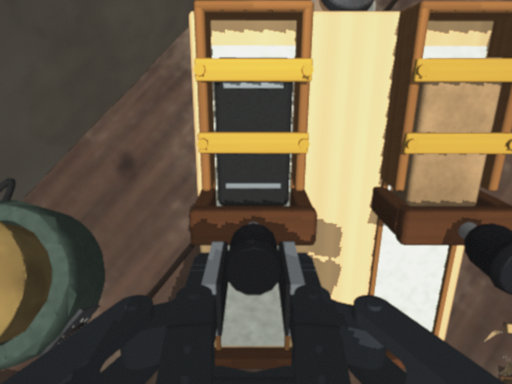

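The fingers closed on the knob body (width 0.271 ≈ 23 mm). Now pulling along the deck normal.

Emit:
move_arm(translation=[[-0.003, -0.0004, 0.0052], [-0.006, -0.0009, 0.0104], [-0.009, -0.0013, 0.0156], [-0.012, -0.0018, 0.0208], [-0.0148, -0.0022, 0.026], [-0.0158, -0.0023, 0.0277], [-0.0158, -0.0023, 0.0277], [-0.0158, -0.0023, 0.0277]], dr=[[0, 0, 0], [0, 0, 0], [0, 0, 0], [0, 0, 0], [0, 0, 0], [0, 0, 0], [0, 0, 0], [0, 0, 0]])

```text
t: 5.28
tool_pos: [0.54, 0.0495, 0.1959]
eef_rot: [1.566, 1.045, 0.145]
wrist_force: [11.7, -3.6, -9.5]
gripper_width: 0.266
```

```bash
python3 - <<'E'
from h import *
np.set_printoptions(precision=4,suppress=True)
o=get_obs(); print(o["t"],o["tool_pos"],(o["tool_pos"]-[.5553,.0518,.1697])@np.array([-.4946,-.0736,.866]),o["wrist_force"],o["moment"],o["gripper_width"])
cv2.imwrite("pics/w5.png",snapshot("wrist"))
E
```

```text
5.275 [0.54   0.0495 0.1959] 0.03037393415414601 [11.6686 -3.5675 -9.5075] [-0.6833 -0.6278 -0.4307] 0.2662174792327788
```

View pics/w5.png

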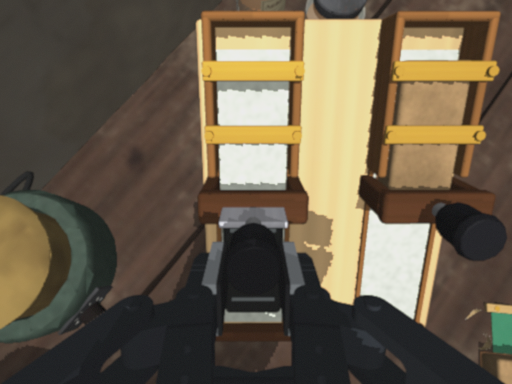

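Emit:
move_arm(translation=[[0.004, 0.0006, -0.007], [0.008, 0.0012, -0.014], [0.012, 0.0018, -0.021], [0.0155, 0.0023, -0.0271]], dr=[[0, 0, 0], [0, 0, 0], [0, 0, 0], [0, 0, 0]])

```text
t: 5.82
tool_pos: [0.5553, 0.0518, 0.1695]
eef_rot: [1.566, 1.046, 0.146]
wrist_force: [-12.2, -6.1, 16.4]
gripper_width: 0.27
```

Emit:
move_arm(translation=[[0, 0, 0], [0, 0, 0], [0, 0, 0], [0, 0, 0], [-0.01, -0.0015, 0.0173], [-0.025, -0.0037, 0.0433], [-0.05, -0.0075, 0.0866], [-0.065, -0.01, 0.09], [-0.085, -0.013, 0.09], [-0.085, -0.013, 0.09]], dr=[[0, 0, 0], [0, 0, 0], [0, 0, 0], [0, 0, 0], [0, 0, 0], [0, 0, 0], [0, 0, 0], [0, 0, 0], [0, 0, 0], [0, 0, 0]], claw=0)

```text
t: 7.08
tool_pos: [0.4694, 0.0397, 0.2599]
eef_rot: [1.569, 1.046, 0.149]
wrist_force: [0.6, -0.3, 0.2]
gripper_width: 1.003
```

```bash
python3 - <<'E'
from h import *
np.set_printoptions(precision=4,suppress=True)
o=get_obs(); print(o["t"],o["tool_pos"],o["eef_rot"],o["joints"],o["wrist_force"],o["gripper_width"])
np.save("o3.npy",o,allow_pickle=True)
cv2.imwrite("pics/w6.png",snapshot("wrist"));cv2.imwrite("pics/s6.png",snapshot("scene"))
E
```

```text
7.075 [0.4694 0.0397 0.2599] [1.5693 1.0456 0.1488] [-0.2402 -0.5486  2.319   0.2464  0.894   1.0723] [ 0.6474 -0.2662  0.2478] 1.0032028452905617
```

View pics/w6.png

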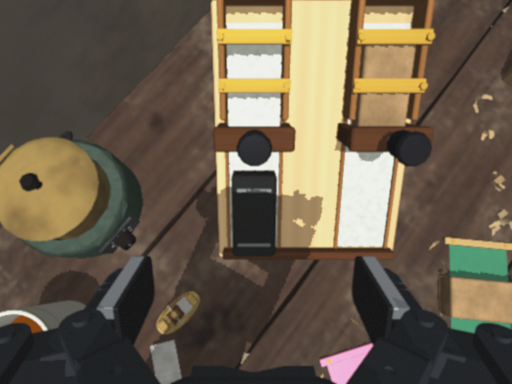

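```bash
python3 - <<'E'
import cv2
a=cv2.imread('pics/w6.png')
cv2.imwrite('pics/w6a.png',cv2.resize(a[120:275,205:305],None,fx=3.8,fy=3.8,interpolation=cv2.INTER_CUBIC))
E
```

```text
(no output)
```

View pics/w6a.png

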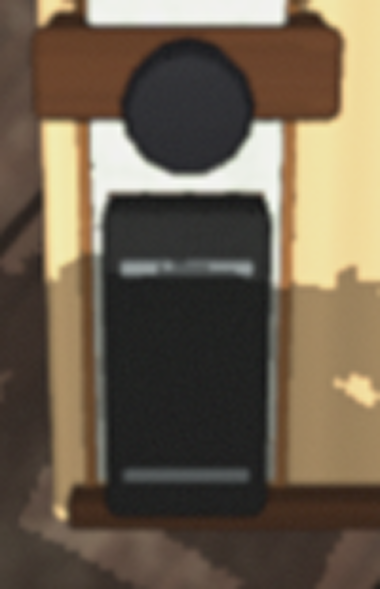

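```bash
python3 - <<'E'
from h import *
np.set_printoptions(precision=4,suppress=True)
o=np.load("o3.npy",allow_pickle=True).item(); W=cam("wrist",o)
d=np.load("disp.npy"); psi=d[2]; n=R.from_euler("z",psi).apply([-.5,0,.8660254]); P0=np.array([d[0],d[1],.1])
ex=R.from_euler("z",psi).apply([.8660254,0,.5]); ey=np.array([-np.sin(psi),np.cos(psi),0])
def on(px,h):
    c,v=ray(W,px); p=c+v*((h-(c-P0)@n)/(v@n)); q=p-P0; return np.array([q@ex,q@ey])
f=lambda x,y:(205+(x+.5)/3.8-.5,120+(y+.5)/3.8-.5)
for x,y in [(107,212),(270,212),(266,512),(107,512)]: print(on(f(x,y),.027))
print("lane edges y",on(f(90,300),0),on(f(280,300),0),on(f(95,480),0),on(f(275,480),0))
print("knob",on(f(188,105),d[3]+.017))
foot=P0-.085*ex+.06*ey+.0135*n; print("foot",foot)
for k in (.06,.02,.0125,.0105): print(k, foot+k*n-o["tool_pos"], (foot+k*n))
print(dr(Rg(psi),o))
E
```

```text
[-0.041   0.0812]
[-0.0409  0.0389]
[-0.1279  0.038 ]
[-0.128   0.0825]
lane edges y [-0.0746  0.0881] [-0.0745  0.0335] [-0.1319  0.0876] [-0.1317  0.0336]
knob [-0.0003  0.0605]
foot [0.5154 0.0453 0.0692]
0.06 [ 0.0164  0.0012 -0.1388] [0.4858 0.0409 0.1212]
0.02 [ 0.0362  0.0042 -0.1734] [0.5056 0.0439 0.0865]
0.0125 [ 0.0399  0.0047 -0.1799] [0.5093 0.0444 0.08  ]
0.0105 [ 0.0409  0.0049 -0.1817] [0.5103 0.0446 0.0783]
[ 0.0005  0.0017 -0.0023]
```

Knob is shut again and the rubber block lies at the foot (top face centre measured at s −84.5 mm, y +60.2 mm, against 85/60 nominal). Approaching it.

Emit:
move_arm(translation=[[0.006, 0, -0.045], [0.012, 0.001, -0.09], [0.0164, 0.0012, -0.1388], [0.0214, 0.002, -0.1475], [0.0264, 0.0027, -0.1562], [0.0314, 0.0035, -0.165], [0.0384, 0.0045, -0.1773], [0.0384, 0.0045, -0.1773]], dr=[[0, 0, 0], [0, 0, 0], [0, 0, 0], [0, 0, 0], [0, 0, 0], [0, 0, 0], [0, 0, 0], [0, 0, 0]], claw=0)

```text
t: 8.18
tool_pos: [0.509, 0.0443, 0.0827]
eef_rot: [1.57, 1.047, 0.15]
wrist_force: [0.1, -0.2, -1.0]
gripper_width: 1.004
```

```bash
python3 - <<'E'
from h import *
np.set_printoptions(precision=4,suppress=True)
o=get_obs(); print(o["t"],o["tool_pos"],o["eef_rot"],o["joints"],o["wrist_force"],o["gripper_width"])
foot=np.array([.5154,.0453,.0692]);n=np.array([-.4946,-.0736,.866]);print((o["tool_pos"]-foot)@n, o["tool_pos"]-foot-n*((o["tool_pos"]-foot)@n))
cv2.imwrite("pics/w7.png",snapshot("wrist"));s=snapshot("scene");cv2.imwrite("pics/s7.png",s);cv2.imwrite("pics/s7a.png",cv2.resize(s[130:250,180:310],None,fx=5,fy=5,interpolation=cv2.INTER_CUBIC))
E
```

```text
8.175 [0.509  0.0443 0.0827] [1.5699 1.0465 0.1501] [-0.2026 -0.157   2.3949  0.4178  0.4402  0.8796] [ 0.0924 -0.1955 -1.0023] 1.0037769003367716
0.014953943507074819 [0.001  0.0001 0.0006]
```

View pics/w7.png

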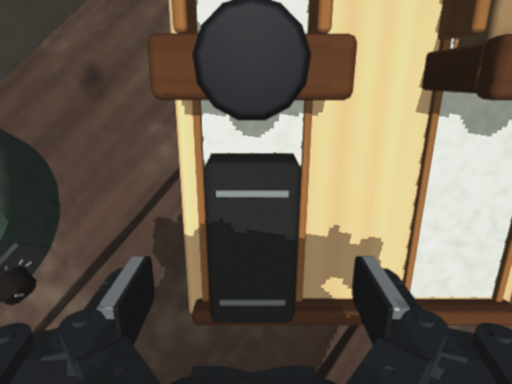

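View pics/s7a.png

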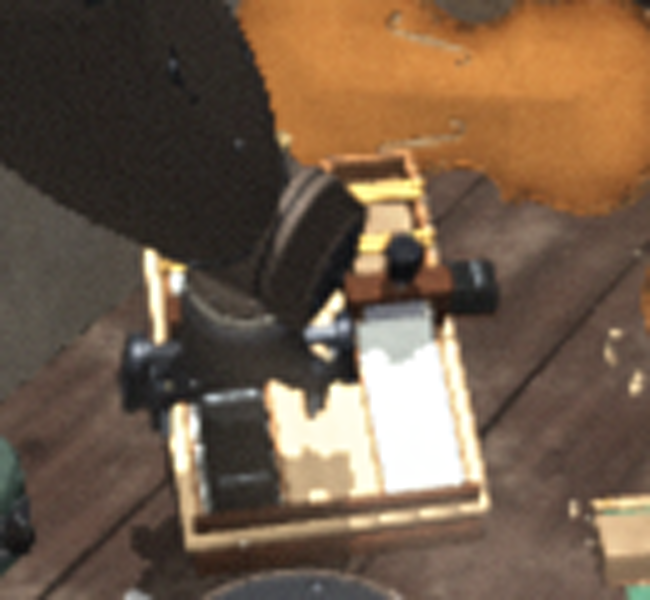

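```bash
python3 - <<'E'
from h import *
np.set_printoptions(precision=1,suppress=True)
o=get_obs();S=cam("scene");Rt=R.from_euler("xyz",o["eef_rot"])
for x in (-.02,0,.01,.022):
  for y in (-.011,.011): print(x,y,[((proj(S,o["tool_pos"]+Rt.apply([x,y,z]))-[180,130])*5) for z in (.0425,.057)])
E
```

```text
-0.02 -0.011 [array([303.3, 420.3]), array([325.6, 417.6])]
-0.02 0.011 [array([297.9, 390.1]), array([320.1, 387.5])]
0 -0.011 [array([301.8, 434.4]), array([323.9, 431.6])]
0 0.011 [array([296.5, 404.4]), array([318.5, 401.8])]
0.01 -0.011 [array([301.1, 441.3]), array([323.1, 438.6])]
0.01 0.011 [array([295.8, 411.5]), array([317.6, 408.8])]
0.022 -0.011 [array([300.2, 449.5]), array([322.1, 446.8])]
0.022 0.011 [array([295. , 419.8]), array([316.7, 417.2])]
```

Emit:
move_arm(translation=[[0, 0, 0], [0, 0, 0], [0, 0, 0], [0, 0, 0]], dr=[[0, 0, 0], [0, 0, 0], [0, 0, 0], [0, 0, 0]], claw=1)

```text
t: 8.78
tool_pos: [0.5083, 0.0442, 0.0824]
eef_rot: [1.57, 1.047, 0.15]
wrist_force: [-0.0, 0.1, 0.5]
gripper_width: 0.14
```

```bash
python3 - <<'E'
from h import *
np.set_printoptions(precision=4,suppress=True)
o=get_obs(); print(o["t"],o["tool_pos"],o["wrist_force"],o["moment"],o["gripper_width"])
cv2.imwrite("pics/w8.png",snapshot("wrist"))
E
```

```text
8.775 [0.5083 0.0442 0.0824] [-0.0101  0.0904  0.5387] [-0.0591  0.2236 -0.0061] 0.14043341578744023
```

View pics/w8.png

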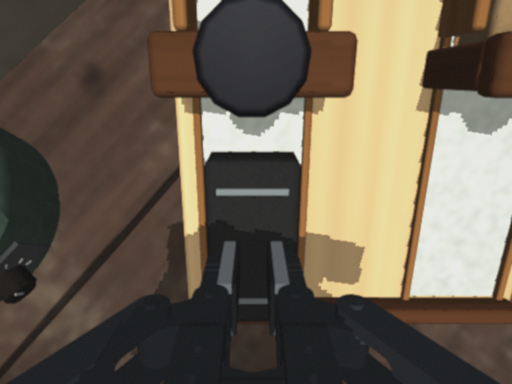

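The closed width of 0.14 with no force shows that the fingers shut above the block. So the tips stand well behind where the text puts them, as the pictures had hinted: at about −10 to −20 mm from the TCP. I'll reopen and go 30 mm deeper along the normal, in force-checked steps.

Emit:
move_arm(translation=[[0, 0, 0], [0, 0, 0], [0, 0, 0], [0, 0, 0], [0, 0, 0], [0.003, 0.0004, -0.0052], [0.006, 0.0009, -0.0104], [0.009, 0.0013, -0.0156], [0.012, 0.0018, -0.0208], [0.0148, 0.0022, -0.026], [0.0148, 0.0022, -0.026]], dr=[[0, 0, 0], [0, 0, 0], [0, 0, 0], [0, 0, 0], [0, 0, 0], [0, 0, 0], [0, 0, 0], [0, 0, 0], [0, 0, 0], [0, 0, 0], [0, 0, 0]], claw=0)

```text
t: 10.2
tool_pos: [0.5229, 0.0465, 0.0556]
eef_rot: [1.571, 1.048, 0.151]
wrist_force: [0.4, 0.2, 0.1]
gripper_width: 0.997
```

```bash
python3 - <<'E'
from h import *
np.set_printoptions(precision=4,suppress=True)
o=get_obs(); print(o["t"],o["tool_pos"],o["eef_rot"],o["joints"],o["wrist_force"],o["gripper_width"])
foot=np.array([.5154,.0453,.0692]);n=np.array([-.4946,-.0736,.866]);print((o["tool_pos"]-foot)@n, o["tool_pos"]-foot-n*((o["tool_pos"]-foot)@n))
cv2.imwrite("pics/w9.png",snapshot("wrist"))
E
```

```text
10.2 [0.5229 0.0465 0.0556] [1.571  1.0482 0.1508] [-0.1894 -0.0577  2.3703  0.4787  0.3699  0.8227] [0.4144 0.2057 0.095 ] 0.9971102994977609
-0.015541351443796618 [-0.0002  0.0001 -0.0001]
```

View pics/w9.png

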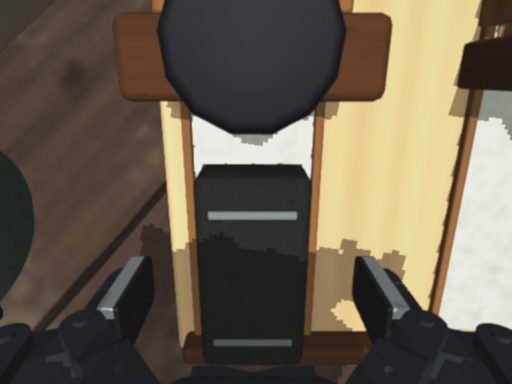

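Emit:
move_arm(translation=[[0.0025, 0.0004, -0.0043], [0.0025, 0.0004, -0.0043]], dr=[[0, 0, 0], [0, 0, 0]])

```text
t: 10.5
tool_pos: [0.5255, 0.0469, 0.0518]
eef_rot: [1.57, 1.047, 0.15]
wrist_force: [-0.1, 0.1, -0.5]
gripper_width: 0.997
```

Emit:
move_arm(translation=[[0, 0, 0], [0, 0, 0], [0, 0, 0], [0, 0, 0], [0, 0, 0]], dr=[[0, 0, 0], [0, 0, 0], [0, 0, 0], [0, 0, 0], [0, 0, 0]], claw=1)

```text
t: 11.12
tool_pos: [0.5256, 0.0469, 0.0525]
eef_rot: [1.57, 1.047, 0.15]
wrist_force: [-5.7, -0.2, 5.9]
gripper_width: 0.524
```

```bash
python3 - <<'E'
from h import *
np.set_printoptions(precision=4,suppress=True)
o=get_obs(); print(o["t"],o["tool_pos"],o["eef_rot"],o["joints"],o["wrist_force"],o["moment"],o["gripper_width"])
np.save("o4.npy",o,allow_pickle=True)
cv2.imwrite("pics/w10.png",snapshot("wrist"))
E
```

```text
11.125 [0.5256 0.0469 0.0525] [1.5698 1.0467 0.1502] [-0.1873 -0.0439  2.3656  0.4899  0.3599  0.812 ] [-5.6902 -0.1957  5.9452] [-0.1889  0.4871 -0.0584] 0.5244253913479223
```

View pics/w10.png

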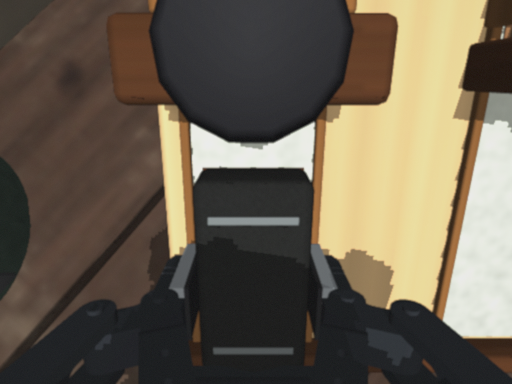

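Gripped: width 0.524 (≈45 mm), with the block centre 19.6 mm behind the TCP along the tool axis. Lifting along the normal, then levelling towards a view of the free rest.

```bash
python3 - <<'E'
from h import *
np.set_printoptions(precision=4,suppress=True)
o=np.load("o4.npy",allow_pickle=True).item()
for p in (9.4,10,11): print(dr(Rg(np.radians(p),0),o))
E
```

```text
[-0.0818  0.5177  0.0126]
[-0.0845  0.5173  0.0228]
[-0.089   0.5165  0.0399]
```

Emit:
move_arm(translation=[[-0.005, -0.0007, 0.0087], [-0.01, -0.0015, 0.0173], [-0.02, -0.003, 0.0346], [-0.03, -0.0044, 0.052], [-0.04, -0.01, 0.1], [-0.05, -0.03, 0.155], [-0.07, -0.085, 0.17], [-0.085, -0.14, 0.18], [-0.095, -0.195, 0.19], [-0.105, -0.25, 0.198], [-0.115, -0.31, 0.198], [-0.122, -0.365, 0.198], [-0.126, -0.407, 0.198], [-0.126, -0.407, 0.198], [-0.126, -0.407, 0.198], [-0.126, -0.407, 0.198]], dr=[[0, 0, 0], [0, 0, 0], [0, 0, 0], [0, 0, 0], [0, 0, 0], [0, 0, 0], [-0.015, 0.09, 0.004], [-0.03, 0.17, 0.008], [-0.045, 0.26, 0.012], [-0.06, 0.345, 0.016], [-0.075, 0.43, 0.02], [-0.0845, 0.517, 0.023], [-0.0845, 0.517, 0.023], [-0.0845, 0.517, 0.023], [-0.0845, 0.517, 0.023], [-0.0845, 0.517, 0.023]])

```text
t: 13.18
tool_pos: [0.3996, -0.3588, 0.2502]
eef_rot: [-0.179, 1.571, -1.574]
wrist_force: [0.1, -0.9, -0.9]
gripper_width: 0.524
```

```bash
python3 - <<'E'
from h import *
np.set_printoptions(precision=4,suppress=True)
o=get_obs(); print(o["t"],o["tool_pos"],o["eef_rot"],o["joints"],o["wrist_force"],o["moment"],o["gripper_width"])
np.save("o5.npy",o,allow_pickle=True)
cv2.imwrite("pics/w11.png",snapshot("wrist"));cv2.imwrite("pics/s11.png",snapshot("scene"))
E
```

```text
13.175 [ 0.3996 -0.3588  0.2502] [-0.1787  1.5707 -1.5742] [-0.9207 -0.0421  1.8838 -0.0001  1.2997  0.4748] [ 0.1422 -0.8629 -0.8696] [-0.001   0.0105 -0.0209] 0.5237601039202187
```

View pics/w11.png

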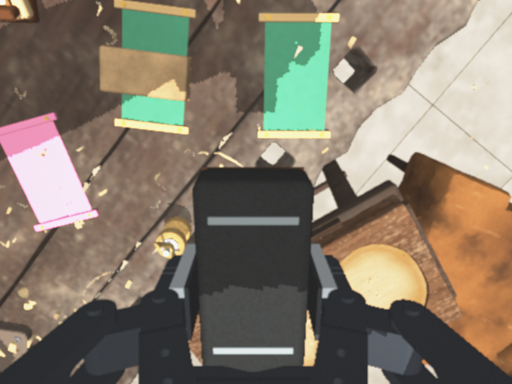

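View pics/s11.png

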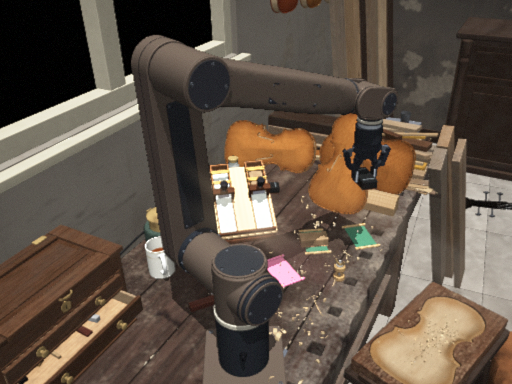

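```bash
python3 - <<'E'
from h import *
np.set_printoptions(precision=4,suppress=True)
o=np.load("o5.npy",allow_pickle=True).item()
a=cv2.imread("pics/w11.png")
cv2.imwrite("pics/w11a.png",cv2.resize(a[0:150,240:360],None,fx=4,fy=4,interpolation=cv2.INTER_CUBIC))
h=cv2.cvtColor(a,cv2.COLOR_BGR2HSV); m=cv2.inRange(h,(65,80,40),(95,255,255)); m[:, :240]=0; m[150:]=0
W=cam("wrist",o)
cs,_=cv2.findContours(m,cv2.RETR_EXTERNAL,cv2.CHAIN_APPROX_NONE); c=max(cs,key=cv2.contourArea); print(cv2.boundingRect(c))
g=np.array([onz(W,p[0],0)[:2] for p in c],np.float32); r=cv2.minAreaRect(g*1000); print("wrist mm",r)
T=cam("top")
for f in ("top0","t3"):
    b=cv2.imread(f"pics/{f}.png"); m=cv2.inRange(cv2.cvtColor(b,cv2.COLOR_BGR2HSV),(65,80,40),(95,255,255)); m[:,:340]=0
    cs,_=cv2.findContours(m,cv2.RETR_EXTERNAL,cv2.CHAIN_APPROX_NONE); c=max(cs,key=cv2.contourArea)
    g=np.array([onz(T,p[0],0)[:2] for p in c],np.float32); print(f,cv2.minAreaRect(g*1000))
E
```

```text
(264, 23, 67, 107)
wrist mm ((485.85919189453125, -391.6958923339844), (111.81716918945312, 69.94818115234375), 10.002835273742676)
top0 ((485.08685302734375, -389.2845458984375), (112.19625091552734, 71.05876159667969), 9.589607238769531)
t3 ((485.1678466796875, -389.2708435058594), (112.03192901611328, 71.05876159667969), 9.589607238769531)
```

View pics/w11a.png

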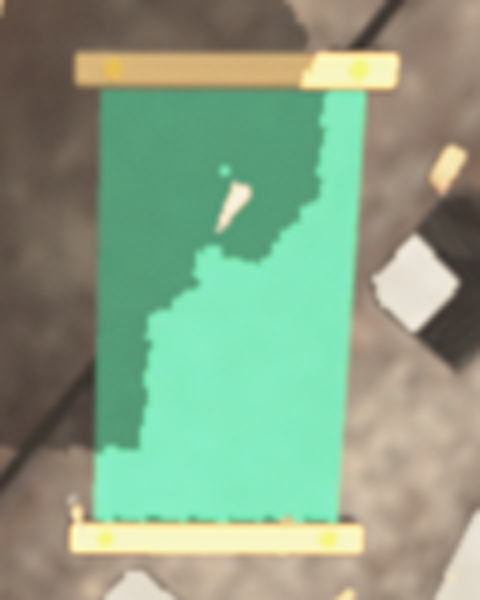

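```bash
python3 - <<'E'
from h import *
np.set_printoptions(precision=4,suppress=True)
a=cv2.imread("pics/w11.png")
cv2.imwrite("pics/w11b.png",cv2.resize(a[160:384,180:330],None,fx=2.6,fy=2.6,interpolation=cv2.INTER_CUBIC))
K=camera_info("wrist")["K"];T=camera_info("wrist")["tool_from_camera"]
for px in [(198,188),(309,188),(203,366),(302,366),(253,168),(253,188)]:
    d=T[:3,:3]@np.linalg.solve(K,[*px,1]); o=T[:3,3]
    print(px,o+d*(-.0331-o[0])/d[0])
E
```

```text
(198, 188) [-0.0331  0.041  -0.0202]
(309, 188) [-0.0331  0.041   0.0204]
(203, 366) [-0.0331 -0.0409 -0.022 ]
(302, 366) [-0.0331 -0.0409  0.0215]
(253, 168) [-0.0331  0.0485 -0.0001]
(253, 188) [-0.0331  0.041  -0.0001]
```

View pics/w11b.png

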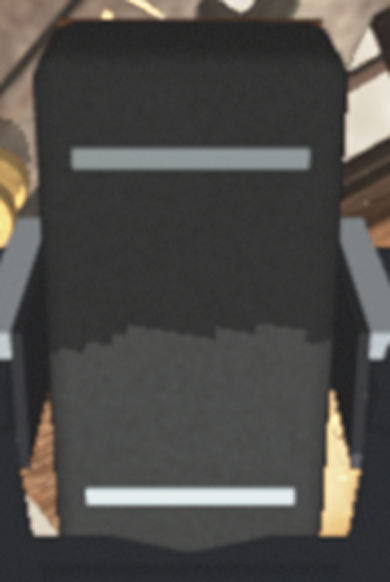

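```bash
python3 - <<'E'
from h import *
np.set_printoptions(precision=4,suppress=True)
K=camera_info("wrist")["K"];T=camera_info("wrist")["tool_from_camera"]
for x,y in [(72,158),(310,158),(86,496),(295,496)]:
    px=(180+(x+.5)/2.6-.5,160+(y+.5)/2.6-.5)
    d=T[:3,:3]@np.linalg.solve(K,[*px,1]); o=T[:3,3]
    print(px,o+d*(-.0331-o[0])/d[0])
o=np.load("o5.npy",allow_pickle=True).item(); print(dr(Rg(np.radians(9.9),0),o)); print(np.array([.4856,-.3908,-.006])-o["tool_pos"])
E
```

```text
(207.3846153846154, 220.46153846153845) [-0.0331  0.0282 -0.0173]
(298.9230769230769, 220.46153846153845) [-0.0331  0.0282  0.0172]
(212.76923076923077, 350.46153846153845) [-0.0331 -0.0325 -0.0174]
(293.15384615384613, 350.46153846153845) [-0.0331 -0.0325  0.0173]
[ 0.0001 -0.     -0.0025]
[ 0.086  -0.032  -0.2562]
```

Emit:
move_arm(translation=[[0.04, -0.015, -0.02], [0.075, -0.028, -0.06], [0.087, -0.032, -0.11], [0.087, -0.032, -0.16], [0.087, -0.032, -0.2], [0.087, -0.032, -0.22], [0.087, -0.032, -0.235], [0.087, -0.032, -0.245], [0.087, -0.032, -0.245], [0.087, -0.032, -0.245]], dr=[[0, 0, -0.002], [0, 0, -0.002], [0, 0, -0.002], [0, 0, -0.002], [0, 0, -0.002], [0, 0, -0.002], [0, 0, -0.002], [0, 0, -0.002], [0, 0, -0.002], [0, 0, -0.002]])

```text
t: 14.52
tool_pos: [0.4872, -0.3929, 0.0063]
eef_rot: [0.51, 1.568, -0.888]
wrist_force: [0.4, 0.8, -1.6]
gripper_width: 0.527
```

```bash
python3 - <<'E'
from h import *
np.set_printoptions(precision=4,suppress=True)
o=get_obs(); print(o["t"],o["tool_pos"],o["eef_rot"],o["joints"],o["wrist_force"],o["gripper_width"])
np.save("o6.npy",o,allow_pickle=True)
w=snapshot("wrist");cv2.imwrite("pics/w12.png",w)
E
```

```text
14.525 [ 0.4872 -0.3929  0.0063] [ 0.5101  1.5684 -0.8884] [-0.8405  0.4321  1.8203 -0.0001  0.8868  0.5582] [ 0.4268  0.8384 -1.6425] 0.5265784023494893
```

View pics/w12.png

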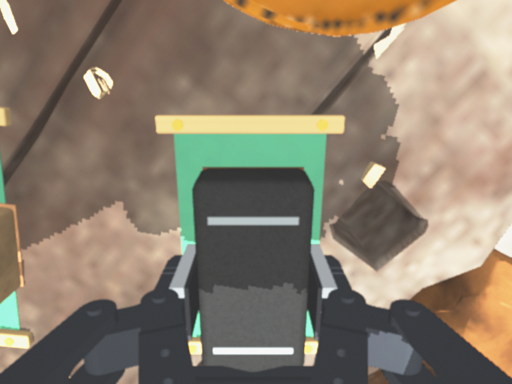

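```bash
python3 - <<'E'
from h import *
np.set_printoptions(precision=4,suppress=True)
a=cv2.imread("pics/w12.png");cv2.imwrite("pics/w12a.png",cv2.resize(a[100:384,150:350],None,fx=2.1,fy=2.1,interpolation=cv2.INTER_CUBIC))
o=get_obs();print(o["t"],o["tool_pos"],o["joints"]);o=np.load("o6.npy",allow_pickle=True).item();W=cam("wrist",o);Rt=R.from_euler("xyz",o["eef_rot"])
for px in [(251,133),(195,340),(310,340),(175,165),(327,165),(155,116),(344,116)]:
    p=onz(W,px,0 if px[1]!=116 else .005); print(px,p,Rt.inv().apply(p-o["tool_pos"]))
E
```

```text
14.575 [ 0.4872 -0.3929  0.0063] [-0.8405  0.432   1.8204 -0.0001  0.8869  0.5582]
(251, 133) [ 0.5414 -0.3825  0.    ] [ 0.0064  0.0551 -0.001 ]
(195, 340) [ 0.421  -0.3712  0.    ] [ 0.0062 -0.0616 -0.0328]
(310, 340) [ 0.432  -0.4353  0.    ] [ 0.0063 -0.0617  0.0323]
(175, 165) [ 0.5203 -0.3496  0.    ] [ 0.0063  0.04   -0.0371]
(327, 165) [ 0.5327 -0.4207  0.    ] [0.0064 0.04   0.0351]
(155, 116) [ 0.5422 -0.3395  0.005 ] [ 0.0013  0.0633 -0.0432]
(344, 116) [ 0.5565 -0.4215  0.005 ] [0.0015 0.0633 0.04  ]
```

View pics/w12a.png

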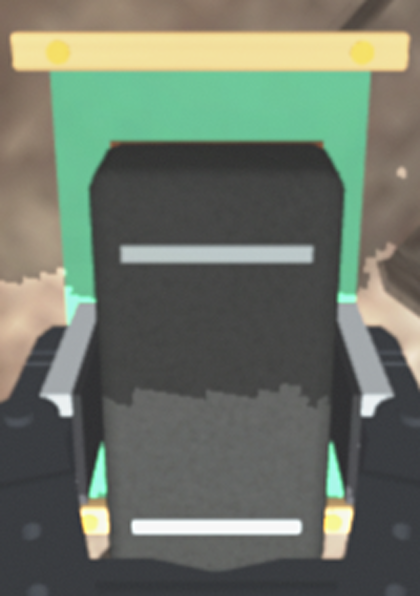

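Emit:
move_arm(translation=[[-0.001, 0.0015, -0.005], [-0.001, 0.0015, -0.009], [-0.001, 0.0015, -0.0105], [-0.001, 0.0015, -0.0105]], dr=[[0, 0, 0], [0, 0, 0], [0, 0, 0], [0, 0, 0]])

```text
t: 15.08
tool_pos: [0.4854, -0.3905, -0.0058]
eef_rot: [-2.328, 1.57, 2.556]
wrist_force: [0.5, 0.4, -0.6]
gripper_width: 0.525
```

Emit:
move_arm(translation=[[0, 0, -0.0012], [0, 0, -0.0012]], dr=[[0, 0, 0], [0, 0, 0]])

```text
t: 15.32
tool_pos: [0.4858, -0.3909, -0.0063]
eef_rot: [0.341, 1.57, -1.057]
wrist_force: [-0.6, 0.7, 1.0]
gripper_width: 0.522
```

Emit:
move_arm(translation=[[0, 0, -0.001], [0, 0, -0.001]], dr=[[0, 0, 0], [0, 0, 0]])

```text
t: 15.58
tool_pos: [0.4857, -0.3908, -0.0063]
eef_rot: [-1.61, 1.571, -3.009]
wrist_force: [-2.4, 2.6, 6.3]
gripper_width: 0.526
```

```bash
python3 - <<'E'
from h import *
np.set_printoptions(precision=4,suppress=True)
o=get_obs(); print(o["t"],o["tool_pos"],o["eef_rot"],o["wrist_force"],o["moment"],o["gripper_width"])
E
```

```text
15.575 [ 0.4857 -0.3908 -0.0063] [-1.6104  1.5705 -3.0088] [-2.3503  2.5581  6.3274] [ 0.3876  0.3332 -0.0034] 0.5258173404104659
```

Emit:
move_arm(translation=[[0, 0, 0.0005], [0, 0, 0.0005], [0, 0, 0.0005], [0, 0, 0.0005], [0, 0, 0.0005], [0, 0, 0.01], [0, 0, 0.03], [0, 0, 0.07], [-0.02, 0, 0.12], [-0.05, 0.01, 0.17], [-0.075, 0.02, 0.22], [-0.085, 0.03, 0.255], [-0.085, 0.03, 0.255], [-0.085, 0.03, 0.255]], dr=[[0, 0, 0], [0, 0, 0], [0, 0, 0], [0, 0, 0], [0, 0, 0], [0, 0, 0], [0, 0, 0], [0, 0, 0], [0, 0, 0], [0, 0, 0], [0, 0, 0], [0, 0, 0], [0, 0, 0], [0, 0, 0]], claw=0)

```text
t: 17.32
tool_pos: [0.4005, -0.3604, 0.2474]
eef_rot: [0.339, 1.57, -1.06]
wrist_force: [-0.6, -0.2, -1.0]
gripper_width: 0.994
```

```bash
python3 - <<'E'
from h import *
np.set_printoptions(precision=4,suppress=True)
o=get_obs(); print(o["t"],o["tool_pos"],o["eef_rot"],o["wrist_force"],o["gripper_width"])
np.save("o7.npy",o,allow_pickle=True)
w=snapshot("wrist");cv2.imwrite("pics/w13.png",w);t=snapshot("top");cv2.imwrite("pics/t13.png",t)
cv2.imwrite("pics/w13a.png",cv2.resize(w[0:200,60:360],None,fx=2.6,fy=2.6,interpolation=cv2.INTER_CUBIC))
cv2.imwrite("pics/t13a.png",cv2.resize(t[80:300,130:430],None,fx=2.6,fy=2.6,interpolation=cv2.INTER_CUBIC))
E
```

```text
17.325 [ 0.4005 -0.3604  0.2474] [ 0.3385  1.5702 -1.0599] [-0.5956 -0.1933 -0.952 ] 0.9944696842038505
```

View pics/w13a.png

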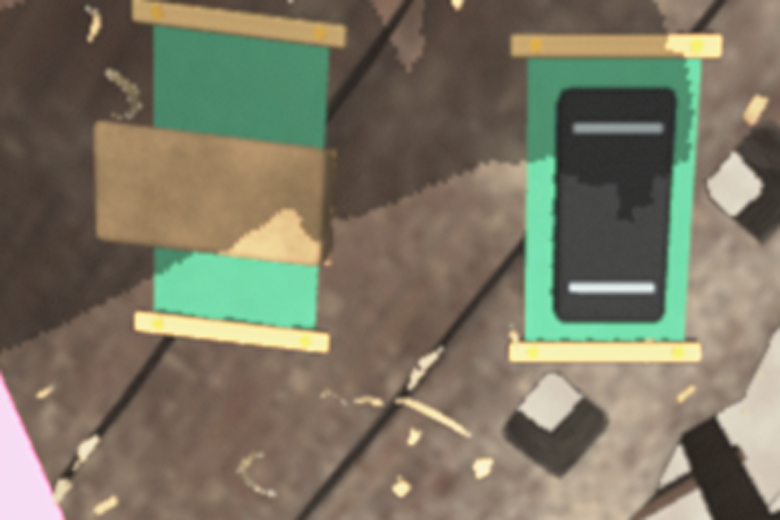

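View pics/t13a.png

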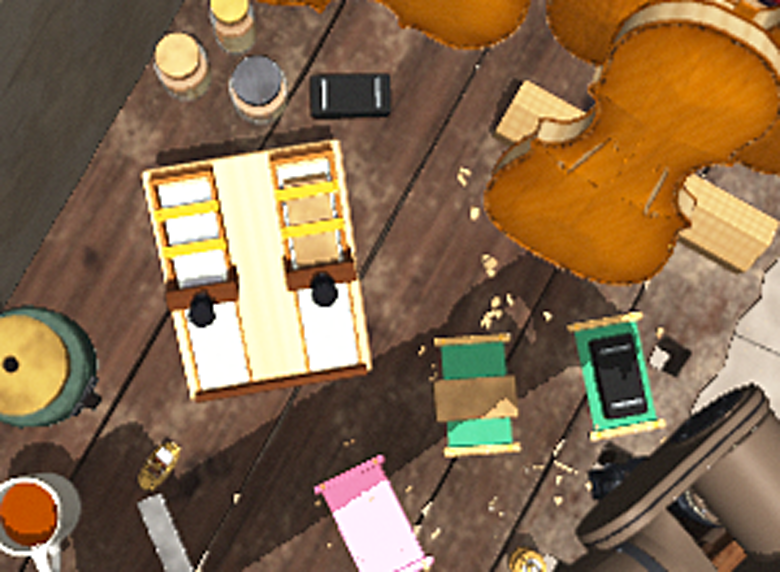

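```bash
python3 - <<'E'
from h import *
np.set_printoptions(precision=4,suppress=True)
o=np.load("o7.npy",allow_pickle=True).item();W=cam("wrist",o)
f=lambda x,y:(60+(x+.5)/2.6-.5,(y+.5)/2.6-.5)
def rep(l,z):
    P=np.array([onz(W,f(*p),z) for p in l]); c=P.mean(0); v=P[0]+P[1]-P[2]-P[3]; print(c,np.degrees(np.arctan2(v[1],v[0])),np.linalg.norm(v)/2,np.linalg.norm(P[0]-P[1])); return c
b=rep([(557,88),(677,88),(665,322),(552,322)],.027)
s=rep([(573,128),(664,128),(655,288),(569,288)],.027)
g=rep([(527,57),(701,57),(686,341),(524,341)],0)
ra=np.radians(9.9)
for c in (b,s): d=c-g; print("offset along",d[0]*np.cos(ra)+d[1]*np.sin(ra),"across",-d[0]*np.sin(ra)+d[1]*np.cos(ra))
E
```

```text
[ 0.4843 -0.3903  0.027 ] 9.90435154443131 0.08821115273969359 0.045760829815838
[ 0.4843 -0.3914  0.027 ] 9.69699387773125 0.06038735866376265 0.03514635978808763
[ 0.486  -0.3918  0.    ] 10.115682142587573 0.11442132650046252 0.0704552956297488
offset along -0.0014616680890029855 across 0.0017262377166028557
offset along -0.0016920421897739688 across 0.0006953509249194108
```

The block lies flat, about 1.5 mm from the pad centre and square within about 0.4°. The knob is shut, nothing else has moved and the arm is clear.

```bash
python3 - <<'E'
from bench import *
print(job_done(), get_obs()["t"])
E
```

```text
the job is handed in; nothing more can be done
the job is handed in; nothing more can be done
```

The job is done and handed in at about 17.4 s; no verdict was reported. The taken rest held brown cork, so I pulled the left lane's knob. It moved 30.4 mm, and the force rose to about 14 N at the stop. I let it shut again, then gripped the black rubber block at the foot and laid it on the free green rest.

**Last checks:**
- **Placing:** in the wrist camera the block is about 1.5 mm from the pad centre lengthwise and about 1 to 2 mm crosswise. It is square to the rest within about 0.4°.
- **Rest of the bench:** in the top view the left lane is empty and its knob shut. The right lane's cork block, the block on the rest, the spare and the other visible things look unmoved.
- **Hand-in state:** the gripper was open and clear of everything.

**What disagreed:**
- **Fingertips:** the pictures put the open fingertips about 20 to 25 mm behind the TCP, not ahead of it as the text says. My first close on the block went shut above it, touching nothing, so I reopened and went 35 mm deeper.
- **Rest position:** the top and wrist cameras differed by about 2 mm on where the free rest is, so I aimed between the two.

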